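# Bush the drill jig, load the flat bar and hold it home

## Robot

A 7-joint arm with a two-finger parallel gripper is mounted at the origin on a cart in front of the work surface, level with it; the furniture and walls round the work are solid. World frame = base frame: x ahead of the robot, y to its left, z up, the work surface at z = 0. Lengths are in m, angles in rad, forces in N, time in s.
With the tool pointing down it reaches from about 0.4 to 0.85 m from the base axis. Payload 10.4 kg.
Tool frame: the origin (TCP) lies at the very end of the fingers, on their centre line; the grasp point (between the pads) lies 19 mm behind it (r.pinch_z is the distance from the TCP to the grasp point, in m); z points along the fingers, y is the line along which they close (so a half turn about z gives the same grasp; the last joint's range is limited). The gripper opens to 87 mm and grips with 3 to 60 N. Pads are 19 mm wide; open, the fingers measure 117 mm over their backs; the gripper's body (75 mm by 190 mm) begins 51 mm behind the grasp point.
Start: joints at [1.226, 0.332, -0.065, 1.46, 0.022, 1.35, -0.088], TCP at [0.198, -0.593, 0.223] pointing down, gripper open.
Joint ranges: [-2.6, 2.6], [-0.5, 2.12], [-1.47, 1.34], [0.16, 2.42], [-1.27, 4.41], [0.06, 2.06], [-2.6, 2.6]. Speed limits (rad/s): [2.22, 2.22, 2.79, 2.79, 3.14, 3.14, 3.14].

## Interface

Orientations are given as a unit quaternion [x, y, z, w].
In Python, from bench import r, camera gives the robot as it stands. The module is installed in compiled form; this text tells all that it offers.
- The arm moves only by the shell command python3 -m pendant 'ROWS' [FORCE]. ROWS is JSON, a list of rows, each an object with "dp": the shift along the tool's x, y, z as a fraction of full scale, a list of three; "rotation": the turn, a rotation vector about the tool's x, y, z as a fraction of full scale, a list of three; "jaw": the opening, from 0 (shut) to 1 (fully open). A call has 1 to 8 rows; each row is the pose to reach, as a shift and turn from the pose commanded when the call began, along the tool's axes at that moment, turning the shorter way round; what a row does not reach only later rows make up. Full scale, the value 1, is 0.15 m for a shift and 2 pi rad for a turn. A row lasts 1/8 s, in which the tool goes at most 62.5 mm and 10.7 degrees, less where a joint would pass 70% of its speed; a pose out of reach is approached as far as the arm can. A call with a number of a shift or a turn outside -1 to 1 is refused whole. A call with a gripper value outside its range is refused whole. The fingers move at their own pace and stop on an object; FORCE is the grip in N (left out, the last holds). Time passes only in rows, so rows that repeat a pose let the fingers close. It gives the time, the measured TCP pose, the force, the opening and the grip force at its end, in the units of the state.
- r.read_state(): the state, without advancing time (a new reading comes with each control period).
- camera(name): name is "side" or "top" or "wrist"; returns a dict with "image" (420x560x3 uint8, red, green, blue), "z_map" (420x560 float32, m along the optical axis (not along the pixel's ray), 0 where there is no reading), "mtx" (3x3 intrinsics, pixels), "T" (4x4, takes a point from camera to world coordinates). Camera axes: x right, y down, z forward; pixel columns grow to the right and rows downward; lengths in m; the calibration is good to about 2 mm. A picture is of the moment at which its call begins.
- r.close_job(): hands the job in; it is judged then, once.
The state is a dict: "time": time; "joint_positions": joint angles; "joint_vel": joint speeds; "joint_torque": joint torques, N m; "ee_pos": TCP position; "eef_rot": TCP orientation; "ft_force": force on the tool from outside, world axes, zero at the start; "torque": the same for the moment, N m; "width": finger opening in m; "grip_force": force on a finger pad.
Only numpy, scipy, OpenCV 4.12 (cv2) and the standard library are available. Lean on these libraries where they do the work, as an engineer would, in place of code of your own. Each camera call takes 0.05 s, during which the arm holds its last target. There are 200 camera calls.

## Task

Get the drill jig ready for me to drill the flat bar: first drop a spare bush, head up and fully seated, into each bore of the jig's bush plate that is empty, leaving the bush already fitted where it is. Then slide one end of the bar in under the bush plate, against the hidden sprung ejector, until it is fully home on the stop, and finish still gripping it and pressing it home, because the ejector pushes it out again if you let go. Leave the other things on the bench alone.

Things in the scene. Friction and masses are not known exactly. Their poses are not given: they have to be found in the camera images.
- jig: drill jig screwed to the bench: dark steel base 10 mm thick, 112 mm wide, from the mouth back; 3 bright steel bush carriers roof its slot; blue stop block at the far end. Origin: middle of the mouth at bench level. x: the way the bar is pushed in, level; y: left across the slot; z: up. Roof starts 2 mm past the mouth; its top is 36.5 mm, heads of seated bushes 52.5 mm over the bench.
- jig_mouth (a point): middle of the slot floor at the mouth (jig x = 0, 10 mm over the bench). Slot: roof 12.5 mm over the floor; 62 mm wide at the mouth, narrowing to 53 mm from 14 mm inside on. In front a tongue at floor height, 36 mm wide, reaches 65 mm out for the bar to rest on; bare bench beside it.
- jig_stop (a point): middle of the slot floor at the stop face (jig x = 88 mm), hidden under the roof
- ejector (a joint): travel in m of the sprung ejector pin in the middle of the stop face: 0 at rest, when its nose (9 mm diameter) stands 12 mm proud of the stop; 0.012 when pressed in flush by the bar's end. It pushes back with 4 N at the start of its travel and 8 N when flush. Its brass tail end comes out behind the stop block by the same travel.
- carrier_1: one of 3 identical bright steel bush carriers (28 x 78 x 14 mm), fixed side by side along jig x with centres 16, 44 and 72 mm past the mouth, in an order that varies. Upright 18 mm dia through bore. Origin: on the bore axis at the underside, 22.5 mm over the bench; top face 14 mm higher; a seated bush's origin is 1 mm above it. Axes as jig. 
- carrier_2: one of 3 identical bright steel bush carriers (28 x 78 x 14 mm), fixed side by side along jig x with centres 16, 44 and 72 mm past the mouth, in an order that varies. Upright 18 mm dia through bore. Origin: on the bore axis at the underside, 22.5 mm over the bench; top face 14 mm higher; a seated bush's origin is 1 mm above it. Axes as jig. 
- carrier_3: one of 3 identical bright steel bush carriers (28 x 78 x 14 mm), fixed side by side along jig x with centres 16, 44 and 72 mm past the mouth, in an order that varies. Upright 18 mm dia through bore. Origin: on the bore axis at the underside, 22.5 mm over the bench; top face 14 mm higher; a seated bush's origin is 1 mm above it. Axes as jig. 
- bush_1: headed slip drill bush, bright knurled steel, 50 g: plain body 16 mm dia, 13 mm long, chamfered foot; above it a knurled head 24 mm dia, 16 mm high (29 mm in all); 8 mm hole down the middle. Origin: centre of the foot; z up through the head. Of three alike, one starts seated in a bore; two are spares, upright on the bench right of the jig; any fits any bore.
- bush_2: headed slip drill bush, bright knurled steel, 50 g: plain body 16 mm dia, 13 mm long, chamfered foot; above it a knurled head 24 mm dia, 16 mm high (29 mm in all); 8 mm hole down the middle. Origin: centre of the foot; z up through the head. Of three alike, one starts seated in a bore; two are spares, upright on the bench right of the jig; any fits any bore.
- bush_3: headed slip drill bush, bright knurled steel, 50 g: plain body 16 mm dia, 13 mm long, chamfered foot; above it a knurled head 24 mm dia, 16 mm high (29 mm in all); 8 mm hole down the middle. Origin: centre of the foot; z up through the head. Of three alike, one starts seated in a bore; two are spares, upright on the bench right of the jig; any fits any bore.
- flat_bar: dark grey steel flat bar, 50 mm wide (own x), 160 mm long (own y), 10 mm thick (own z), about 0.6 kg; starts lying flat on the bench to the left of the jig. Origin: centre of the underside. Either end may go in first; at home its own y lies along the jig's x and its centre is 8 mm inside the mouth, so 72 mm stand out.
- tape_measure: yellow and black tape measure, 64 x 77 x 38 mm, on the right of the bench. Origin: centre of its underside. Bystander; leave it alone.
- magnet_angle_2: small orange welding magnet, 76 x 76 x 17 mm, on the right. Origin: centre of its underside. Bystander; leave it alone.
- flap_disc: brown flap disc, 113 mm across, 10 mm high, at the back right. Origin: centre of its underside. Bystander; leave it alone.
- g_clamp: blue G-clamp lying flat, 120 x 145 x 19 mm, at the front right. Origin: centre of its underside. Bystander; leave it alone.

How it is judged:
On the way, in this order (a step that is already met when the one before it is completed fails the run):
1. both empty bores have a spare bush seated in them and let go (((horizontal distance between bush_2 and carrier_2 below 0.003 m and z of bush_2 in the frame of carrier_2 between -0.002 and 0.0035 m and angle between bush_2's own z axis and vertical below 0.1 rad) or (horizontal distance between bush_3 and carrier_2 below 0.003 m and z of bush_3 in the frame of carrier_2 between -0.002 and 0.0035 m and angle between bush_3's own z axis and vertical below 0.1 rad)) and ((horizontal distance between bush_2 and carrier_3 below 0.003 m and z of bush_2 in the frame of carrier_3 between -0.002 and 0.0035 m and angle between bush_2's own z axis and vertical below 0.1 rad) or (horizontal distance between bush_3 and carrier_3 below 0.003 m and z of bush_3 in the frame of carrier_3 between -0.002 and 0.0035 m and angle between bush_3's own z axis and vertical below 0.1 rad)) and contact force between the fingers and bush_2 below 0.1 N and contact force between the fingers and bush_3 below 0.1 N), for 0.2 s.
2. then the bar's end is in the slot under the bush plate (x of flat_bar in the frame of jig above -0.055 m and z of flat_bar in the frame of jig below 0.02 m and angle between the y axis of flat_bar and the x axis of jig, either way round below 0.1 rad).
At the end, for the whole second after the job is handed in: All three bores hold an upright bush, head down within 2.5 mm and within 3 mm of the axis; the bar lies flat in the slot, its end within 2.2 mm of the stop and the ejector pressed in at least 9.5 mm; the fingers still hold the bar (over 3 N) through the last second (((horizontal distance between bush_2 and carrier_2 below 0.003 m and z of bush_2 in the frame of carrier_2 between -0.002 and 0.0035 m and angle between bush_2's own z axis and vertical below 0.1 rad) or (horizontal distance between bush_3 and carrier_2 below 0.003 m and z of bush_3 in the frame of carrier_2 between -0.002 and 0.0035 m and angle between bush_3's own z axis and vertical below 0.1 rad)) and ((horizontal distance between bush_2 and carrier_3 below 0.003 m and z of bush_2 in the frame of carrier_3 between -0.002 and 0.0035 m and angle between bush_2's own z axis and vertical below 0.1 rad) or (horizontal distance between bush_3 and carrier_3 below 0.003 m and z of bush_3 in the frame of carrier_3 between -0.002 and 0.0035 m and angle between bush_3's own z axis and vertical below 0.1 rad)) and horizontal distance between bush_1 and carrier_1 below 0.003 m and z of bush_1 in the frame of carrier_1 between -0.002 and 0.0035 m and angle between bush_1's own z axis and vertical below 0.1 rad and value of joint ejector above 0.0095 m and x of flat_bar in the frame of jig between 0.0058 and 0.012 m and z of flat_bar in the frame of jig between 0.007 and 0.014 m and angle between the y axis of flat_bar and the x axis of jig, either way round below 0.06 rad and angle between flat_bar's own z axis and vertical below 0.06 rad and contact force between the fingers and flat_bar above 3 N and linear speed of flat_bar below 0.02 m/s); the arm keeps its last pose, push and grip.
It fails at once if the bush already fitted is pulled out of its bore (z of bush_1 in the frame of carrier_1 above 0.008 m).
It fails at once if another thing on the bench is shoved by more than 3 cm (distance of any of tape_measure, magnet_angle_2, flap_disc, g_clamp from where it was at the start of the episode above 0.03 m).
It also fails if it takes over 66 s, if anything falls off the work surface, if the arm or the gripper's body presses on something with over 40 N, if the wrist force passes 120 N, or if a joint passes its speed limit or range.

## Working session

There is one attempt and no reset: what is moved stays moved. The work goes in short steps, Python scripts to look and compute and a shell command to move; the robot and the scene stay as the last step left them, time stands still between calls to the robot, and variables do not carry over. Pictures are saved under pics/ and viewed, at most 10 in all, crops included, and the job is handed in when it is done.

```bash
mkdir -p pics
python3 - <<'E'
from bench import r,camera
import cv2,numpy as np
for n in("top","side"):
    c=camera(n); np.savez(n+".npz",**c); cv2.imwrite(f"pics/{n}0.png",c["image"][:,:,::-1]); print(n,c["mtx"].round(1).tolist(),c["T"].round(3).tolist())
s=r.read_state(); print({k:np.round(v,3).tolist() for k,v in s.items()}, r.pinch_z)
E
```

```text
top [[489.6, 0.0, 279.7], [0.0, 489.6, 218.8], [0.0, 0.0, 1.0]] [[-0.013, -0.98, 0.197, 0.283], [-1.0, 0.012, -0.007, -0.092], [0.005, -0.197, -0.98, 1.318], [0.0, 0.0, 0.0, 1.0]]
side [[446.8, 0.0, 275.6], [0.0, 446.8, 209.0], [0.0, 0.0, 1.0]] [[-0.88, -0.208, 0.427, -0.064], [-0.475, 0.41, -0.779, 0.988], [-0.013, -0.888, -0.459, 0.721], [0.0, 0.0, 0.0, 1.0]]
{'time': 0.1, 'joint_positions': [1.226, 0.333, -0.065, 1.461, 0.022, 1.35, -0.088], 'joint_vel': [0.001, -0.001, 0.0, -0.001, -0.002, 0.0, 0.001], 'joint_torque': [0.0, -62.455, 0.024, -39.072, -0.061, 0.037, 0.0], 'ee_pos': [0.198, -0.593, 0.222], 'eef_rot': [0.987, 0.16, -0.0, -0.001], 'ft_force': [0.391, -0.061, -0.322], 'torque': [0.006, 0.06, -0.007], 'grip_force': 0.0, 'width': 0.087} 0.0187
```

View pics/top0.png

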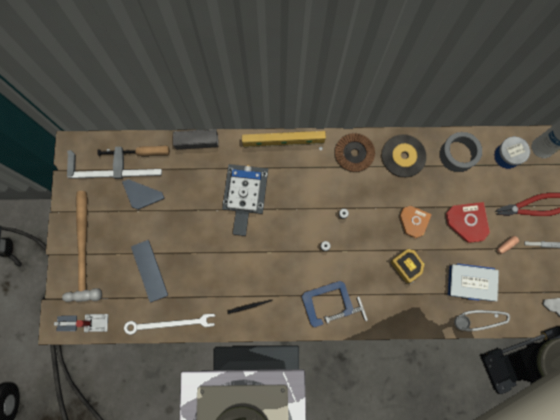

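View pics/side0.png

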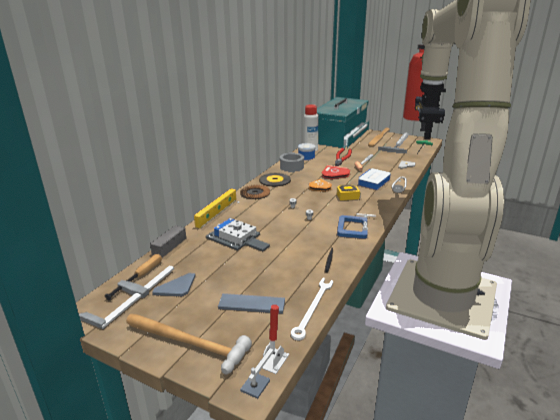

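The jig is at about (245,190) in the top view with its tongue at (240,225). The spare bushes are at (343,213) and (325,246), and the bar is at (149,270). The robot's arm is not in view here.

```bash
cat > h.py <<'E'
import numpy as np,cv2
def proj(c,px,z):
    d=c["T"][:3,:3]@np.linalg.inv(c["mtx"])@np.array([px[0],px[1],1.]); o=c["T"][:3,3]
    return (o+d*(z-o[2])/d[2])[:3]
def cloud(c):
    v,u=np.mgrid[:420,:560]; Z=c["z_map"]; K=c["mtx"]
    P=np.stack([(u-K[0,2])*Z/K[0,0],(v-K[1,2])*Z/K[1,1],Z],-1)
    return P@c["T"][:3,:3].T+c["T"][:3,3]
E
python3 - <<'E'
from h import *
c=dict(np.load("top.npz")); im=c["image"][:,:,::-1].copy(); P=cloud(c)
a=cv2.resize(im[155:245,215:275],None,fx=6.5,fy=6.5,interpolation=cv2.INTER_CUBIC)
cv2.imwrite("pics/jig.png",a)
g=im.astype(int).max(2)
# spares by height
for (u,v) in((343,213),(325,246)):
    m=np.zeros(g.shape,bool); m[v-10:v+11,u-10:u+11]=1
    m&=(P[...,2]>.022)&(P[...,2]<.045); ys,xs=np.nonzero(m); (cx,cy),rad=cv2.minEnclosingCircle(np.c_[xs,ys].astype(np.float32))
    print("bush",cx,cy,rad,m.sum(),proj(c,(xs.mean(),ys.mean()),.029).round(4),P[m].mean(0).round(4))
def rect(m,z,name):
    n,l,s,_=cv2.connectedComponentsWithStats(m.astype(np.uint8)); k=1+s[1:,4].argmax(); ys,xs=np.nonzero(l==k)
    W=np.array([proj(c,(x,y),z)[:2] for x,y in zip(xs,ys)]).astype(np.float32)
    print(name,len(xs),cv2.minAreaRect(W), W.mean(0))
    return W
m=np.zeros(g.shape,bool); m[230:310,120:180]=1
rect(m&(P[...,2]>.005),.010,"bar z"); 
hsv=cv2.cvtColor(im,cv2.COLOR_BGR2HSV); print(hsv[270,149],hsv[270,110],hsv[225,240])
rect(m&((hsv[...,0]>30)|(hsv[...,1]<60)),.010,"bar col")
m=np.zeros(g.shape,bool); m[160:245,215:275]=1
W=rect(m&((hsv[...,0]>60)|(hsv[...,1]<50))&(P[...,2]<.02),.010,"jig base+tongue")
m2=m&(P[...,2]>.030)&(P[...,2]<.043); rect(m2,.0365,"roof")
m3=m&(P[...,2]>.046); 
n,l,s,ce=cv2.connectedComponentsWithStats(m3.astype(np.uint8)); print([(s[i,4],ce[i].round(1),proj(c,ce[i],.0525).round(4)) for i in range(1,n)])
E
```

```text
bush 343.0 213.0 4.472236156463623 58 [ 0.5567 -0.2722  0.029 ] [ 0.5567 -0.2722  0.0289]
bush 324.80767822265625 245.1923065185547 4.731015205383301 61 [ 0.4695 -0.2203  0.029 ] [ 0.4695 -0.2203  0.0293]
bar z 1147 ((0.4109322428703308, 0.24966269731521606), (0.1672956794500351, 0.05468418449163437), 19.36554527282715) [0.41026136 0.24972032]
[101  34 106] [ 18  76 110] [90 16 80]
bar col 1255 ((0.41023018956184387, 0.24934996664524078), (0.16454868018627167, 0.05438734218478203), 20.994430541992188) [0.40922934 0.2491094 ]
jig base+tongue 1024 ((0.6006705164909363, -0.00265396386384964), (0.11300178617238998, 0.19686032831668854), 83.04325866699219) [ 0.6036378  -0.00647419]
roof 958 ((0.6254143714904785, -0.004789974540472031), (0.07852733880281448, 0.10972271859645844), 82.36567687988281) [ 0.6249253  -0.00489928]
[(np.int32(1), array([241., 161.]), array([0.698 , 0.0015, 0.0525])), (np.int32(1), array([261., 164.]), array([ 0.6889, -0.0525,  0.0525])), (np.int32(1), array([245., 167.]), array([ 0.6809, -0.0093,  0.0525])), (np.int32(1), array([251., 169.]), array([ 0.6751, -0.02
[... 1445 characters left out ...]
np.int32(1), array([241., 223.]), array([0.5275, 0.0011, 0.0525])), (np.int32(1), array([238., 224.]), array([0.5249, 0.009 , 0.0525])), (np.int32(1), array([270., 224.]), array([ 0.5239, -0.0752,  0.0525])), (np.int32(1), array([238., 227.]), array([0.5169, 0.009 , 0.0525])), (np.int32(1), array([264., 226.]), array([ 0.5187, -0.0593,  0.0525])), (np.int32(1), array([271., 227.]), array([ 0.5158, -0.0777,  0.0525])), (np.int32(1), array([234., 230.]), array([0.509 , 0.0194, 0.0525])), (np.int32(1), array([222., 233.]), array([0.5014, 0.0508, 0.0525])), (np.int32(1), array([224., 236.]), array([0.4934, 0.0455, 0.0525])), (np.int32(1), array([265., 243.]), array([ 0.4735, -0.0616,  0.0525]))]
```

View pics/jig.png

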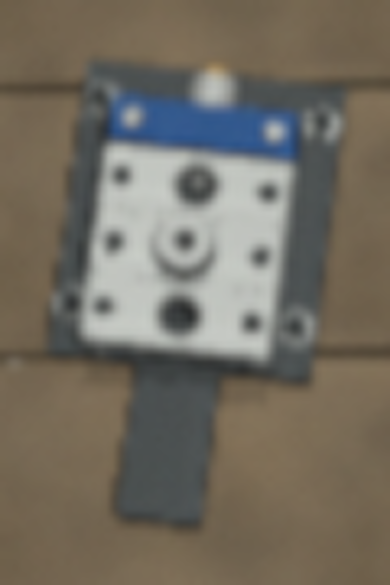

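The crop shows the fitted bush in the middle bore, at crop (183,240). The two end bores, at (197,183) and (180,315), are empty. I'll turn the tool into line with the jig and travel to the far spare.

```bash
cat >> h.py <<'E'
def yaw(q): return 2*np.arctan2(q[1],q[0])
def togo(s,p):
    from scipy.spatial.transform import Rotation as R
    Rm=R.from_quat(s["eef_rot"]); d=Rm.inv().apply(np.array(p)-s["ee_pos"])
    print("t",round(s["time"],2),"pos",np.round(s["ee_pos"],4),"yaw",np.degrees(yaw(s["eef_rot"])).round(2),"m",d.round(4),"frac",(d/.15).round(4),"w",round(s["width"],4),"F",np.round(s["ft_force"],1))
E
python3 -m pendant '[{"dp":[0.35,-0.15,0],"rotation":[0,0,0.0717],"jaw":1},{"dp":[0.75,-0.3,0],"rotation":[0,0,0.0717],"jaw":1},{"dp":[0.98,-0.43,0],"rotation":[0,0,0.0717],"jaw":1},{"dp":[0.98,-0.43,0],"rotation":[0,0,0.0717],"jaw":1}]'
python3 - <<'E'
from h import *; from bench import r
c=dict(np.load("top.npz"))
a=proj(c,(245.3,183.2),.0365);b=proj(c,(242.7,203.5),.0365);print(a,b,np.degrees(np.arctan2(*(a-b)[1::-1])))
togo(r.read_state(),[.5567,-.2722,.15])
E
```

```text
time: 0.6
ee_pos: [0.3203, -0.482, 0.2224]
eef_rot: [0.998, -0.061, 0.0, -0.001]
ft_force: [-1.1, -0.3, -0.8]
width: 0.0868
grip_force: 0.0
[ 0.64022853 -0.00912231  0.0365    ] [ 0.58386423 -0.00216816  0.0365    ] -7.033527449134348
t 0.6 pos [ 0.3203 -0.482   0.2224] yaw -7.04 m [ 0.2089 -0.2371  0.0729] frac [ 1.3927 -1.5806  0.4861] w 0.0868 F [-1.1 -0.3 -0.8]
```

```bash
python3 -m pendant '[{"dp":[0.23,-0.26,0],"rotation":[0,0,0],"jaw":1},{"dp":[0.46,-0.52,0],"rotation":[0,0,0],"jaw":1},{"dp":[0.7,-0.79,0],"rotation":[0,0,0],"jaw":1}]' >/dev/null
python3 -m pendant '[{"dp":[0.25,-0.28,0.1],"rotation":[0,0,0],"jaw":1},{"dp":[0.45,-0.52,0.2],"rotation":[0,0,0],"jaw":1},{"dp":[0.55,-0.78,0.3],"rotation":[0,0,0],"jaw":1},{"dp":[0.55,-0.78,0.3],"rotation":[0,0,0],"jaw":1},{"dp":[0.55,-0.78,0.3],"rotation":[0,0,0],"jaw":1}]'
python3 - <<'E'
from h import *; from bench import r,camera
c=camera("wrist"); np.savez("w1.npz",**c); cv2.imwrite("pics/w1.png",c["image"][:,:,::-1]); print(c["T"].round(3),c["mtx"].round(0).tolist())
togo(r.read_state(),[.5567,-.2722,.015])
P=cloud(c); m=(P[...,2]>.022)&(P[...,2]<.034)
n,l,s,ce=cv2.connectedComponentsWithStats(m.astype(np.uint8))
for i in range(1,n):
    if s[i,4]>150: print(s[i],P[l==i].mean(0).round(4))
E
```

```text
time: 1.6
ee_pos: [0.5322, -0.2774, 0.1775]
eef_rot: [0.998, -0.065, -0.0, 0.0]
ft_force: [-0.2, -0.8, 0.0]
width: 0.0869
grip_force: 0.0
[[-0.13  -0.956 -0.263  0.604]
 [-0.992  0.126  0.033 -0.286]
 [ 0.002  0.265 -0.964  0.341]
 [ 0.     0.     0.     1.   ]] [[316.0, 0.0, 282.0], [0.0, 316.0, 209.0], [0.0, 0.0, 1.0]]
t 1.65 pos [ 0.5321 -0.2778  0.1777] yaw -7.5 m [ 0.0237 -0.009   0.1627] frac [ 0.1579 -0.0598  1.0846] w 0.0872 F [-0.2  0.4  0.8]
[   0   80   47  114 1079] [ 0.6238 -0.0451  0.0281]
[264 160  25  25 439] [ 0.5581 -0.2747  0.0301]
[408 243  39  28 274] [ 0.447  -0.4231  0.028 ]
[228 247  23  23 405] [ 0.4715 -0.2232  0.0293]
```

View pics/w1.png

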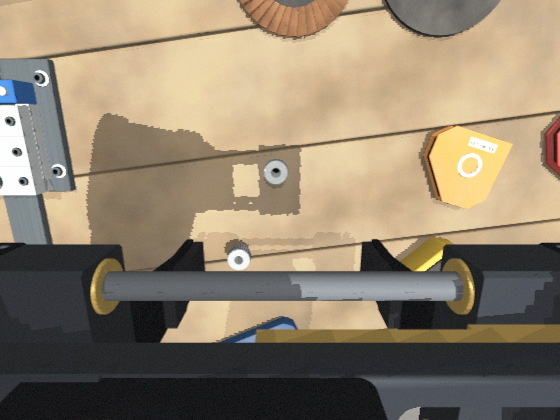

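The wrist view shows the far bush at (276,172), the near one at (238,258), and the jig's right edge at left. I'll grasp the far spare.

```bash
python3 -m pendant '[{"dp":[0.161,-0.05,0.3],"rotation":[0,0,0],"jaw":1},{"dp":[0.161,-0.05,0.6],"rotation":[0,0,0],"jaw":1},{"dp":[0.161,-0.05,0.85],"rotation":[0,0,0],"jaw":1},{"dp":[0.161,-0.05,0.95],"rotation":[0,0,0],"jaw":1},{"dp":[0.161,-0.05,0.95],"rotation":[0,0,0],"jaw":0.6}]' 
python3 -m pendant '[{"dp":[0,0,0.13],"rotation":[0,0,0],"jaw":0.6},{"dp":[0,0,0.13],"rotation":[0,0,0],"jaw":0.5},{"dp":[0,0,0.13],"rotation":[0,0,0],"jaw":0},{"dp":[0,0,0.13],"rotation":[0,0,0],"jaw":0},{"dp":[0,0,0.13],"rotation":[0,0,0],"jaw":0},{"dp":[0,0,0.13],"rotation":[0,0,0],"jaw":0}]' 20
python3 - <<'E'
from h import *; from bench import r,camera
s=r.read_state();togo(s,[.5574,-.2735,.015])
E
```

```text
time: 2.28
ee_pos: [0.5573, -0.2724, 0.0351]
eef_rot: [0.998, -0.065, -0.0, 0.0]
ft_force: [-0.4, -0.1, 0.7]
width: 0.0823
grip_force: 0.0
time: 3.02
ee_pos: [0.558, -0.2715, 0.0158]
eef_rot: [0.998, -0.064, 0.0, 0.0]
ft_force: [-0.2, -0.6, 0.1]
width: 0.0252
grip_force: 0.2
t 3.02 pos [ 0.558  -0.2715  0.0158] yaw -7.37 m [-0.0003  0.002   0.0008] frac [-0.0021  0.0134  0.0054] w 0.0252 F [-0.2 -0.6  0.1]
```

```bash
python3 -m pendant '[{"dp":[0,0,0],"rotation":[0,0,0],"jaw":0},{"dp":[0,0,0],"rotation":[0,0,0],"jaw":0},{"dp":[0,0,-0.3],"rotation":[0,0,0],"jaw":0},{"dp":[0,-0.2,-0.7],"rotation":[0,0,0],"jaw":0},{"dp":[0,-0.6,-0.7],"rotation":[0,0,0],"jaw":0},{"dp":[0,-0.95,-0.7],"rotation":[0,0,0],"jaw":0},{"dp":[0,-0.95,-0.7],"rotation":[0,0,0],"jaw":0}]' 
python3 -m pendant '[{"dp":[0.15,-0.3,0],"rotation":[0,0,0],"jaw":0},{"dp":[0.3,-0.6,0],"rotation":[0,0,0],"jaw":0},{"dp":[0.3,-0.86,0],"rotation":[0,0,0],"jaw":0},{"dp":[0.3,-0.86,0],"rotation":[0,0,0],"jaw":0},{"dp":[0.3,-0.86,0],"rotation":[0,0,0],"jaw":0}]'
python3 - <<'E'
from h import *; from bench import r,camera
s=r.read_state();togo(s,[.640,-.009,.06])
c=camera("wrist"); np.savez("w2.npz",**c); cv2.imwrite("pics/w2.png",c["image"][:,:,::-1])
c=camera("top"); np.savez("t2.npz",**c)
E
```

```text
time: 3.9
ee_pos: [0.5769, -0.1242, 0.1209]
eef_rot: [0.998, -0.06, 0.0, -0.001]
ft_force: [0.2, 0.3, -0.7]
width: 0.0225
grip_force: 19.9
time: 4.53
ee_pos: [0.6371, -0.0094, 0.1202]
eef_rot: [0.998, -0.065, -0.0, 0.001]
ft_force: [-0.5, -0.5, 0.0]
width: 0.0221
grip_force: 19.9
t 4.53 pos [ 0.6371 -0.0094  0.1202] yaw -7.43 m [ 0.0028 -0.0008  0.0602] frac [ 0.0187 -0.0056  0.4014] w 0.0221 F [-0.5 -0.5  0. ]
```

View pics/w2.png

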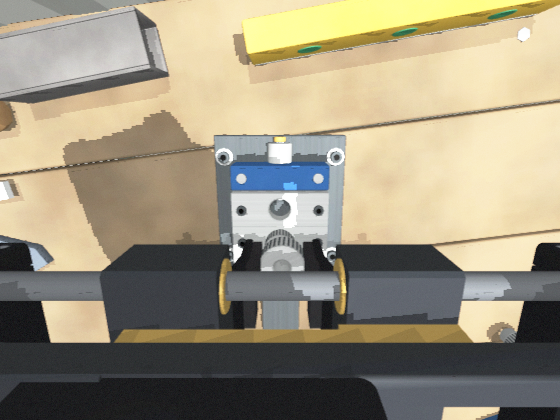

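The wrist view shows the empty far bore at about (279,208) and the held bush's head at (282,255), upright. Next I'll measure both in this picture.

Run:
```python
from h import *
c=dict(np.load("w2.npz")); im=c["image"][:,:,::-1]
cv2.imwrite("pics/w2c.png",cv2.resize(im[180:275,215:345],None,fx=6,fy=6,interpolation=cv2.INTER_CUBIC))
P=cloud(c); print("bore roof z",P[205:212,250:262,2].mean(), "head z",P[250:268,275:290,2].round(3)[::4,::3].tolist())
print("screws",proj(c,(241,211),.0365),proj(c,(318,211),.0365))
for k in ((279,208),): print(proj(c,k,.0365))
t=dict(np.load("t2.npz")); Pt=cloud(t); m=(Pt[...,2]>.02)
g=cv2.cvtColor(im,cv2.COLOR_BGR2GRAY)[195:222,262:298]; print(g[::2,::2])
```

```text
bore roof z 0.03803408542670984 head z [[0.134, 0.136, 0.135, 0.134, 0.135], [0.135, 0.136, 0.135, 0.135, 0.134], [0.135, 0.136, 0.135, 0.135, 0.134], [0.134, 0.121, 0.119, 0.118, 0.12], [0.13, 0.124, 0.124, 0.123, 0.126]]
screws [0.64459926 0.0232252  0.0365    ] [ 0.63643603 -0.03886032  0.0365    ]
[ 0.64307663 -0.00774062  0.0365    ]
[[225 224 225 224 225 226 224 226 224 226 229 255 255 255 255 255 255 255]
 [224 225 224 224 228 225 224 224 223 222 252 255 255 255 255 255 255 223]
 [222 225 224 222 223 224 196 170 213 246 226 248 255 255 255 255 255 223]
 [228 228 228 228 224 166  83 113 151 150 149  82 151 254 255 255 255 231]
 [224 225 225 224 174  94 104 134 173 169 164  87  80 107 255 255 255 255]
 [224 226 225 216 101  93 136 168 174 168  98 105  85  88 232 255 255 255]
 [224 225 225 196  98 106 135 168 172 102 104 102 101  97 173 255 255 255]
 [226 226 226 186 110 105 133 165 102 102 104 105 104 100 161 255 255 255]
 [224 225 222 196 136 108 107 102 104 101 102 104 101 114 189 254 255 255]
 [224 226 225 220 152 141 108 102 104 103 101 108 114 151 229 255 255 255]
 [231 230 231 226 198 154 155 136 116 107 114 147 155 168 254 255 255 227]
 [229 229 228 227 221 178 160 158 160 158 159 153 167 250 255 255 255 226]
 [225 225 225 225 223 220 208 171 165 162 152 229 253 255 255 255 255 223]
 [223 223 222 222 223 223 222 221 219 218 218 255 255 255 255 255 255 229]]
```

View pics/w2c.png

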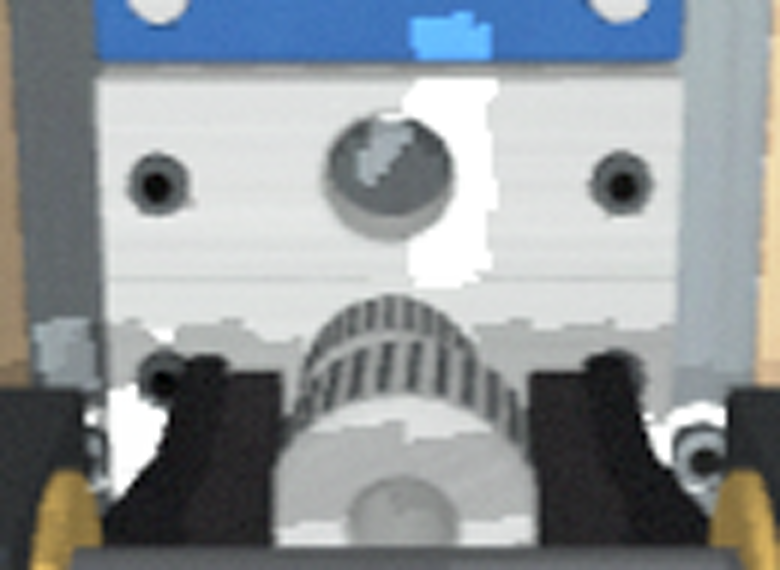

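Run:
```python
from h import *; from bench import r
c=dict(np.load("w2.npz")); s=r.read_state()
b=proj(c,(279.4,209.1),.0365); hd=proj(c,(282.1,267),.1345); print(b,hd,b-hd)
y=np.radians(-7.43); X=np.array([np.cos(y),np.sin(y)]);Y=np.array([np.sin(y),-np.cos(y)])
for d in (b-hd,b-s["ee_pos"]): print(d[:2]@X,d[:2]@Y)
print(s["ee_pos"])
# jig yaw from roof screws and plate edges
a,q=proj(c,(215+156/6-.4,209.5),.0365),proj(c,(215+621/6-.4,209.5),.0365); print(np.degrees(np.arctan2(*(a-q)[1::-1]))-90)
```

```text
[ 0.64211736 -0.00794016  0.0365    ] [ 0.63773773 -0.00937262  0.1345    ] [ 0.00437962  0.00143246 -0.098     ]
0.00415761297170084 -0.0019867832404659187
0.004664942597625826 -0.0028276933618309316
[ 0.63712592 -0.01014087  0.12037074]
-7.489877311306699
```

```bash
python3 -m pendant '[{"dp":[0.028,-0.0135,0],"rotation":[0,0,0],"jaw":0},{"dp":[0.028,-0.0135,0.2],"rotation":[0,0,0],"jaw":0},{"dp":[0.028,-0.0135,0.38],"rotation":[0,0,0],"jaw":0},{"dp":[0.028,-0.0135,0.43],"rotation":[0,0,0],"jaw":0},{"dp":[0.028,-0.0135,0.46],"rotation":[0,0,0],"jaw":0},{"dp":[0.028,-0.0135,0.475],"rotation":[0,0,0],"jaw":0},{"dp":[0.028,-0.0135,0.475],"rotation":[0,0,0],"jaw":0}]'
```

```text
time: 5.5
ee_pos: [0.6422, -0.0065, 0.05]
eef_rot: [0.998, -0.064, 0.001, 0.0]
ft_force: [-0.6, -0.9, -0.9]
width: 0.0224
grip_force: 19.9
```

```bash
python3 -m pendant '[{"dp":[0,0,0.03],"rotation":[0,0,0],"jaw":0},{"dp":[0,0,0.05],"rotation":[0,0,0],"jaw":0},{"dp":[0,0,0.065],"rotation":[0,0,0],"jaw":0},{"dp":[0,0,0.065],"rotation":[0,0,0],"jaw":0}]'
```

```text
time: 6.0
ee_pos: [0.6417, -0.0065, 0.0396]
eef_rot: [0.998, -0.064, -0.0, 0.0]
ft_force: [-0.4, -0.2, -0.7]
width: 0.0223
grip_force: 19.9
```

```bash
python3 -m pendant '[{"dp":[0,0,0],"rotation":[0,0,0],"jaw":0.5},{"dp":[0,0,0],"rotation":[0,0,0],"jaw":0.5},{"dp":[0,0,0],"rotation":[0,0,0],"jaw":0.5},{"dp":[0,0,-0.2],"rotation":[0,0,0],"jaw":0.5},{"dp":[0,0,-0.6],"rotation":[0,0,0],"jaw":0.5},{"dp":[0,0,-0.6],"rotation":[0,0,0],"jaw":0.5}]'
python3 - <<'E'
from h import *; from bench import r,camera
c=camera("wrist"); np.savez("w3.npz",**c); cv2.imwrite("pics/w3.png",cv2.resize(c["image"][160:290,200:360,::-1],None,fx=4.5,fy=4.5)); 
togo(r.read_state(),[.471,-.222,.13])
E
python3 -m pendant '[{"dp":[-0.15,0.25,0],"rotation":[0,0,0],"jaw":0.5},{"dp":[-0.3,0.5,0],"rotation":[0,0,0],"jaw":0.5},{"dp":[-0.47,0.785,0],"rotation":[0,0,0],"jaw":0.6}]' >/dev/null
python3 -m pendant '[{"dp":[-0.15,0.25,0],"rotation":[0,0,0],"jaw":0.5},{"dp":[-0.3,0.5,0],"rotation":[0,0,0],"jaw":0.5},{"dp":[-0.47,0.785,0],"rotation":[0,0,0],"jaw":0.6},{"dp":[-0.47,0.785,0],"rotation":[0,0,0],"jaw":0.6}]' >/dev/null
python3 - <<'E'
from h import *; from bench import r,camera
c=camera("wrist"); np.savez("w4.npz",**c); cv2.imwrite("pics/w4.png",c["image"][:,:,::-1])
P=cloud(c); m=(P[...,2]>.0265)&(P[...,2]<.034)
n,l,s,ce=cv2.connectedComponentsWithStats(m.astype(np.uint8))
for i in range(1,n):
    if s[i,4]>150: print(s[i],P[l==i].mean(0).round(4))
togo(r.read_state(),[.471,-.222,.0155])
E
```

```text
time: 6.75
ee_pos: [0.6448, -0.0061, 0.1351]
eef_rot: [0.998, -0.064, 0.004, -0.0]
ft_force: [0.4, 0.2, -0.4]
width: 0.0437
grip_force: 0.0
t 6.8 pos [ 0.6432 -0.0064  0.1321] yaw -7.38 m [-0.1431  0.236   0.0013] frac [-0.9542  1.5732  0.009 ] w 0.0437 F [-0.8  0.6 -1.4]
[  2   0  34 122 888] [ 0.6116 -0.0438  0.0303]
[480 188  71  76 499] [ 0.4371 -0.4172  0.0304]
[264 194  29  28 545] [ 0.4706 -0.2224  0.0301]
t 7.72 pos [ 0.4701 -0.2233  0.1286] yaw -7.58 m [ 0.0009 -0.0014  0.1131] frac [ 0.0057 -0.0093  0.7541] w 0.0517 F [0.3 1.5 0.7]
```

View pics/w3.png

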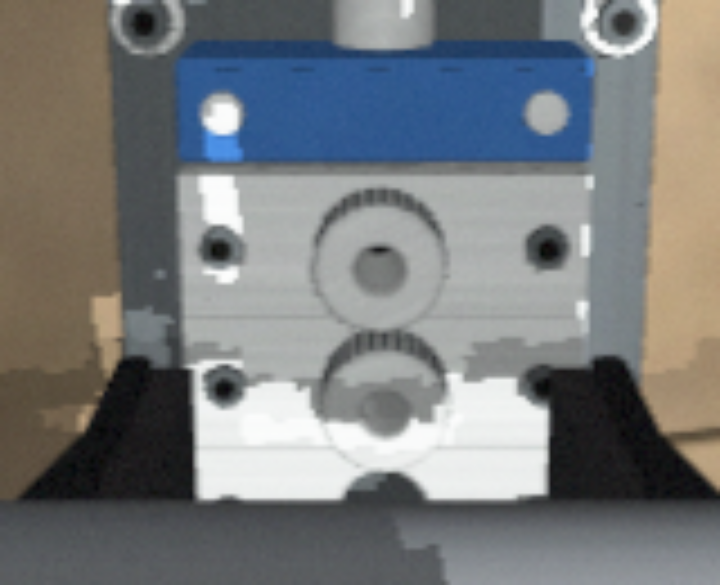

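The first spare is fully seated: its head, at (380,262) in the crop, is level with the fitted one at (385,400). Now I'll grasp the second spare and carry it over the near bore.

```bash
python3 -m pendant '[{"dp":[0.005,-0.008,0.3],"rotation":[0,0,0],"jaw":0.6},{"dp":[0.005,-0.008,0.6],"rotation":[0,0,0],"jaw":0.6},{"dp":[0.005,-0.008,0.755],"rotation":[0,0,0],"jaw":0.5},{"dp":[0.005,-0.008,0.755],"rotation":[0,0,0],"jaw":0.4},{"dp":[0.005,-0.008,0.755],"rotation":[0,0,0],"jaw":0},{"dp":[0.005,-0.008,0.755],"rotation":[0,0,0],"jaw":0},{"dp":[0.005,-0.008,0.755],"rotation":[0,0,0],"jaw":0},{"dp":[0.005,-0.008,0.755],"rotation":[0,0,0],"jaw":0}]' 20
python3 -m pendant '[{"dp":[0,0,0],"rotation":[0,0,0],"jaw":0},{"dp":[0,0,0],"rotation":[0,0,0],"jaw":0},{"dp":[0,0,-0.3],"rotation":[0,0,0],"jaw":0},{"dp":[0.1,-0.2,-0.7],"rotation":[0,0,0],"jaw":0},{"dp":[0.25,-0.5,-0.7],"rotation":[0,0,0],"jaw":0},{"dp":[0.28,-0.79,-0.7],"rotation":[0,0,0],"jaw":0},{"dp":[0.28,-0.79,-0.7],"rotation":[0,0,0],"jaw":0}]' 
python3 -m pendant '[{"dp":[0.15,-0.3,0],"rotation":[0,0,0],"jaw":0},{"dp":[0.28,-0.6,0],"rotation":[0,0,0],"jaw":0},{"dp":[0.28,-0.785,0],"rotation":[0,0,0],"jaw":0},{"dp":[0.28,-0.785,0],"rotation":[0,0,0],"jaw":0},{"dp":[0.28,-0.785,0],"rotation":[0,0,0],"jaw":0}]'
python3 - <<'E'
from h import *; from bench import r,camera
s=r.read_state();togo(s,[.5865,.0008,.04])
c=camera("wrist"); np.savez("w5.npz",**c); im=c["image"][:,:,::-1]
cv2.imwrite("pics/w5c.png",cv2.resize(im[180:275,215:345],None,fx=6,fy=6,interpolation=cv2.INTER_CUBIC))
E
```

```text
time: 8.72
ee_pos: [0.4735, -0.221, 0.0173]
eef_rot: [0.998, -0.064, 0.001, 0.0]
ft_force: [0.3, 0.8, 6.6]
width: 0.0226
grip_force: 19.9
time: 9.6
ee_pos: [0.5301, -0.1045, 0.1215]
eef_rot: [0.998, -0.061, 0.0, -0.001]
ft_force: [0.2, -0.5, -1.0]
width: 0.0227
grip_force: 19.9
time: 10.22
ee_pos: [0.5859, 0.0009, 0.121]
eef_rot: [0.998, -0.065, -0.0, 0.001]
ft_force: [-0.1, -0.8, 0.1]
width: 0.0226
grip_force: 19.9
t 10.22 pos [0.5859 0.0009 0.121 ] yaw -7.46 m [ 0.0006 -0.0001  0.081 ] frac [ 0.0042 -0.0007  0.5403] w 0.0226 F [-0.1 -0.8  0.1]
```

View pics/w5c.png

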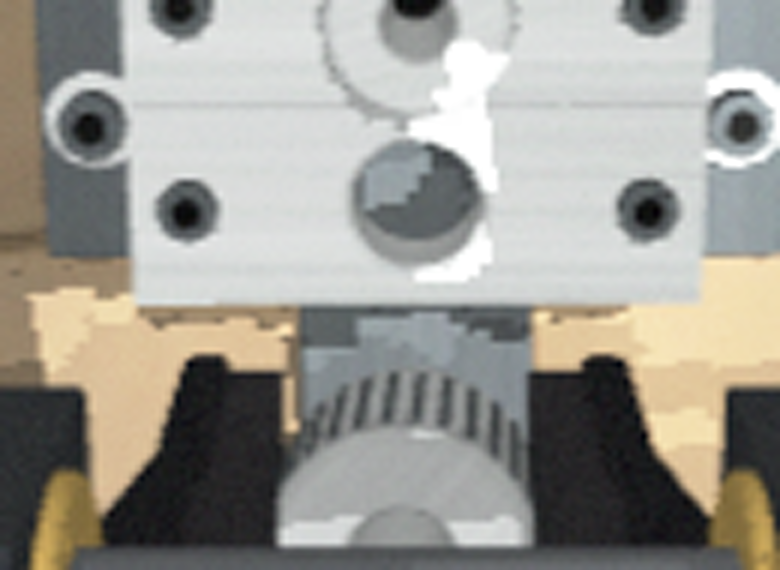

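Run:
```python
from h import *; from bench import r
c=dict(np.load("w5.npz")); s=r.read_state(); P=cloud(c); z=np.median(P[255:263,275:290,2]);print("head z",z)
for zz in (z,.1335):
    b=proj(c,(284.2,213.1),.0365); hd=proj(c,(282.2,271.8),zz)
    y=np.radians(-7.46); X=np.array([np.cos(y),np.sin(y)]);Y=np.array([np.sin(y),-np.cos(y)])
    for d in (b-hd,b-s["ee_pos"]): print(d[:2]@X,d[:2]@Y)
w=dict(np.load("w2.npz")); print("prev", np.median(cloud(w)[255:260,275:290,2]))
```

```text
head z 0.13405977958818216
0.0038907823446781144 0.0018782914371961632
0.001080962052640877 0.0015596301740833842
0.004170400393519562 0.0018770256538478164
0.001080962052640877 0.0015596301740833842
prev 0.13490976641147057
```

```bash
python3 -m pendant '[{"dp":[0.027,0.0125,0],"rotation":[0,0,0],"jaw":0},{"dp":[0.027,0.0125,0.2],"rotation":[0,0,0],"jaw":0},{"dp":[0.027,0.0125,0.38],"rotation":[0,0,0],"jaw":0},{"dp":[0.027,0.0125,0.43],"rotation":[0,0,0],"jaw":0},{"dp":[0.027,0.0125,0.46],"rotation":[0,0,0],"jaw":0},{"dp":[0.027,0.0125,0.475],"rotation":[0,0,0],"jaw":0},{"dp":[0.027,0.0125,0.475],"rotation":[0,0,0],"jaw":0}]'
```

```text
time: 11.15
ee_pos: [0.5904, 0.0003, 0.0507]
eef_rot: [0.998, -0.064, 0.001, 0.0]
ft_force: [-0.1, 0.5, -0.9]
width: 0.0223
grip_force: 19.9
```

```bash
python3 -m pendant '[{"dp":[0,0,0.03],"rotation":[0,0,0],"jaw":0},{"dp":[0,0,0.05],"rotation":[0,0,0],"jaw":0},{"dp":[0,0,0.06],"rotation":[0,0,0],"jaw":0},{"dp":[0,0,0.06],"rotation":[0,0,0],"jaw":0}]'
```

```text
time: 11.65
ee_pos: [0.59, 0.0002, 0.0412]
eef_rot: [0.998, -0.064, -0.0, 0.0]
ft_force: [-1.9, -0.8, 2.5]
width: 0.022
grip_force: 19.9
```

```bash
python3 -m pendant '[{"dp":[0,0,0],"rotation":[0,0,0],"jaw":0.5},{"dp":[0,0,0],"rotation":[0,0,0],"jaw":0.5},{"dp":[0,0,0],"rotation":[0,0,0],"jaw":0.5},{"dp":[0,0,-0.2],"rotation":[0,0,0],"jaw":0.5},{"dp":[0,0,-0.6],"rotation":[0,0,0],"jaw":0.5},{"dp":[-0.25,-0.23,-0.65],"rotation":[0,0,0],"jaw":0.8},{"dp":[-0.5,-0.46,-0.65],"rotation":[0,0,0],"jaw":1},{"dp":[-0.785,-0.704,-0.65],"rotation":[0,0,0],"jaw":1}]' > /dev/null
python3 -m pendant '[{"dp":[-0.25,-0.23,0],"rotation":[0,0,-0.0764],"jaw":1},{"dp":[-0.5,-0.46,0],"rotation":[0,0,-0.0764],"jaw":1},{"dp":[-0.785,-0.704,0],"rotation":[0,0,-0.0764],"jaw":1},{"dp":[-0.785,-0.704,0],"rotation":[0,0,-0.0764],"jaw":1},{"dp":[-0.785,-0.704,0],"rotation":[0,0,-0.0764],"jaw":1}]'
python3 - <<'E'
from h import *; from bench import r,camera
togo(r.read_state(),[.3837,.2399,.003])
c=camera("wrist"); np.savez("w6.npz",**c)
t=camera("top"); np.savez("t6.npz",**t)
a=cv2.resize(t["image"][155:245,215:275,::-1],None,fx=5,fy=5,interpolation=cv2.INTER_CUBIC)
b=cv2.resize(c["image"][:,:,::-1],None,fx=.85,fy=.85); H=np.zeros((450,800,3),np.uint8); H[:450,:300]=a; H[:357,300:776]=b
cv2.imwrite("pics/mix.png",H)
P=cloud(t); n=(P[...,2]>.046)&(P[...,2]<.056); n[:,:225]=0;n[:,262:]=0;n[:165]=0;n[:,:][215:]=0
_,l,s,ce=cv2.connectedComponentsWithStats(n.astype(np.uint8))
for i in range(1,len(s)):
    if s[i,4]>8: print(s[i],P[l==i].mean(0).round(4),ce[i])
E
```

```text
time: 13.28
ee_pos: [0.3839, 0.2396, 0.1386]
eef_rot: [0.985, 0.174, 0.0, 0.0]
ft_force: [-0.2, 0.3, 0.4]
width: 0.0868
grip_force: 0.0
t 13.28 pos [0.3839 0.2396 0.1386] yaw 20.09 m [-1.000e-04 -4.000e-04  1.356e-01] frac [-0.001  -0.0029  0.9039] w 0.0868 F [-0.2  0.3  0.4]
[237 177  12  30 172] [ 0.613  -0.0028  0.0515] [242.56395349 191.61627907]
```

View pics/mix.png

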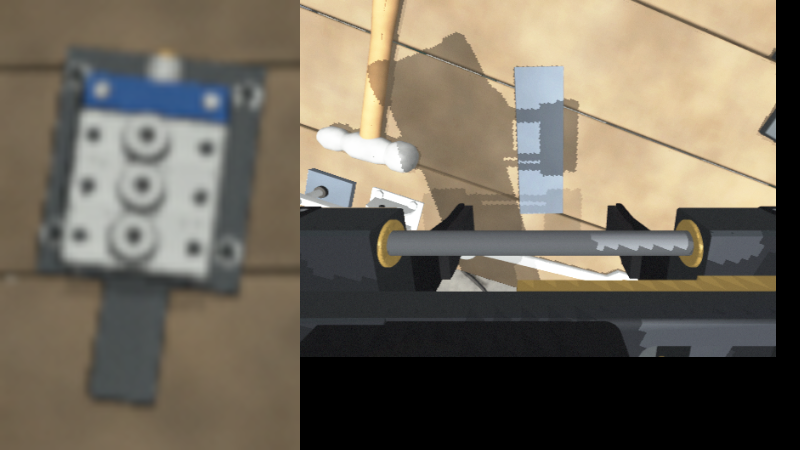

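All three bushes sit at equal height in the plate. The whole bar is visible in the wrist view, spanning mix pixels (514,67) to (563,213) and nearly in line with the tool. I'll measure it.

Run:
```python
from h import *; from bench import r
c=dict(np.load("w6.npz")); im=c["image"][:,:,::-1]; h=cv2.cvtColor(im,cv2.COLOR_BGR2HSV)
m=np.zeros(h.shape[:2],bool); m[70:253,240:322]=1
m&=(h[...,0]>60)&(h[...,0]<140)&(h[...,1]>15); m=cv2.morphologyEx(m.astype(np.uint8),cv2.MORPH_OPEN,np.ones((5,5)))
n,l,s,_=cv2.connectedComponentsWithStats(m); k=1+s[1:,4].argmax(); print(s[k]); ys,xs=np.nonzero(l==k)
W=np.array([proj(c,p,.01)[:2] for p in zip(xs,ys)]).astype(np.float32); R=cv2.minAreaRect(W); print(R,cv2.boxPoints(R))
# edge-fit: mid x per row
mid=np.array([[(xs[ys==v].min()+xs[ys==v].max())/2,v] for v in range(ys.min()+6,ys.max()-6)]); M=np.array([proj(c,p,.01)[:2] for p in mid])
f=np.polyfit(M[:,0],M[:,1],1); print("axis yaw",np.degrees(np.arctan(f[0])),"pt",M.mean(0), "far end",proj(c,(mid[0,0],ys.min()),.01),"near",proj(c,(mid[-1,0],ys.max()),.01))
```

```text
[ 253   78   57  173 9208]
((0.41184982657432556, 0.24964888393878937), (0.15953317284584045, 0.04942858964204788), 20.98429298400879) [[0.32852298 0.24415872]
 [0.34622395 0.1980083 ]
 [0.49517667 0.25513905]
 [0.4774757  0.30128947]]
axis yaw 20.989498755274816 pt [0.41635781 0.25134082] far end [0.48642221 0.27836416 0.01      ] near [0.33779134 0.22112369 0.01      ]
```

```bash
python3 -m pendant '[{"dp":[0.011,0.003,0.3],"rotation":[0,0,-0.0025],"jaw":1},{"dp":[0.011,0.003,0.6],"rotation":[0,0,-0.0025],"jaw":1},{"dp":[0.011,0.003,0.85],"rotation":[0,0,-0.0025],"jaw":1},{"dp":[0.011,0.003,0.905],"rotation":[0,0,-0.0025],"jaw":1},{"dp":[0.011,0.003,0.905],"rotation":[0,0,-0.0025],"jaw":0},{"dp":[0.011,0.003,0.905],"rotation":[0,0,-0.0025],"jaw":0},{"dp":[0.011,0.003,0.905],"rotation":[0,0,-0.0025],"jaw":0},{"dp":[0.011,0.003,0.905],"rotation":[0,0,-0.0025],"jaw":0}]' 60
python3 -m pendant '[{"dp":[0,0,0],"rotation":[0,0,0],"jaw":0},{"dp":[0,0,0],"rotation":[0,0,0],"jaw":0},{"dp":[0,0,-0.1],"rotation":[0,0,0],"jaw":0},{"dp":[0,0,-0.25],"rotation":[0,0,0],"jaw":0},{"dp":[0,0,-0.25],"rotation":[0,0,0],"jaw":0}]'
python3 - <<'E'
from h import *; from bench import r
togo(r.read_state(),[.465,.0165,.03])
E
```

```text
time: 14.38
ee_pos: [0.3857, 0.2402, 0.0034]
eef_rot: [0.983, 0.182, 0.001, 0.0]
ft_force: [0.2, 0.2, -0.5]
width: 0.0549
grip_force: 0.0
time: 15.0
ee_pos: [0.3859, 0.2405, 0.0416]
eef_rot: [0.983, 0.182, 0.001, -0.0]
ft_force: [-0.3, -0.2, -7.2]
width: 0.0494
grip_force: 60.0
t 15.0 pos [0.3859 0.2405 0.0416] yaw 21.03 m [-0.0066  0.2375  0.0116] frac [-0.0439  1.5834  0.077 ] w 0.0494 F [-0.3 -0.2 -7.2]
```

```bash
python3 -m pendant '[{"dp":[-0.01,0.2,0],"rotation":[0,0,0],"jaw":0},{"dp":[-0.03,0.5,0],"rotation":[0,0,0],"jaw":0},{"dp":[-0.04,0.8,0],"rotation":[0,0,0],"jaw":0}]' >/dev/null
python3 -m pendant '[{"dp":[-0.01,0.2,0],"rotation":[0,0,0.025],"jaw":0},{"dp":[-0.02,0.4,0],"rotation":[0,0,0.05],"jaw":0},{"dp":[-0.033,0.65,0],"rotation":[0,0,0.07],"jaw":0},{"dp":[-0.033,0.765,0],"rotation":[0,0,0.079],"jaw":0},{"dp":[-0.033,0.765,0],"rotation":[0,0,0.079],"jaw":0},{"dp":[-0.033,0.765,0],"rotation":[0,0,0.079],"jaw":0}]'
python3 - <<'E'
from h import *; from bench import r,camera
togo(r.read_state(),[.4601,.0174,.0125])
c=camera("wrist"); np.savez("w7.npz",**c); cv2.imwrite("pics/w7.png",c["image"][:,:,::-1])
E
```

```text
time: 16.12
ee_pos: [0.4587, 0.0181, 0.0399]
eef_rot: [0.998, -0.064, -0.0, -0.0]
ft_force: [0.6, 0.2, -6.8]
width: 0.049
grip_force: 60.0
t 16.12 pos [0.4587 0.0181 0.0399] yaw -7.29 m [0.0015 0.0005 0.0274] frac [0.0102 0.0035 0.1824] w 0.049 F [ 0.6  0.2 -6.8]
```

View pics/w7.png

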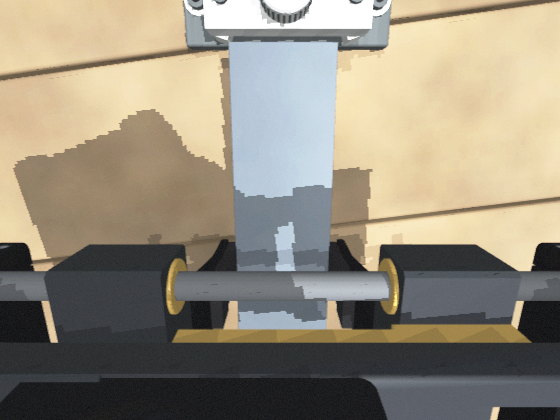

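The gripped bar, spanning (228–337, 41), lines up with the tongue, and its end is just short of the jig. Next I'll measure the lateral and yaw error against the roof's edges.

Run:
```python
from h import *
c=dict(np.load("w7.npz")); P=cloud(c); im=c["image"]; g=cv2.cvtColor(im,cv2.COLOR_RGB2GRAY)
print("bar z",[P[v,270:295,2].mean().round(4) for v in (50,100,150,180)],"tips")
h=cv2.cvtColor(im,cv2.COLOR_RGB2HSV)
y=np.radians(-7.45); X=np.array([np.cos(y),np.sin(y)]);L=np.array([-np.sin(y),np.cos(y)]); o=np.array([.5741,.0025])
j=lambda p,z:(lambda w:(round((w[:2]-o)@X,4),round((w[:2]-o)@L,4)))(proj(c,p,z))
for v in (50,80,110,140,170):
    zb=P[v,270:295,2].mean(); row=(h[v,:,0]>60)&(h[v,:,0]<140)&(h[v,:,1]>15)&(P[v,:,2]>zb-.008); xs=np.nonzero(row[180:380])[0]+180
    a,b=j((xs.min(),v),zb),j((xs.max()+1,v),zb); print(v,xs.min(),xs.max(),a,b,"mid",(a[1]+b[1])/2)
for v in (10,20,28):
    row=(P[v,:,2]>.031); xs=np.nonzero(row[150:420])[0]+150
    a,b=j((xs.min(),v),.0365),j((xs.max()+1,v),.0365); print("roof",v,xs.min(),xs.max(),a,b,"mid",(a[1]+b[1])/2)
print("end",j((282,41),P[50,270:295,2].mean()))
```

```text
bar z [np.float64(0.0454), np.float64(0.0457), np.float64(0.0463), np.float64(0.0532)] tips
50 229 337 (np.float64(-0.0122), np.float64(0.0251)) (np.float64(-0.0121), np.float64(-0.0246)) mid 0.0002500000000000002
80 230 335 (np.float64(-0.025), np.float64(0.0251)) (np.float64(-0.0248), np.float64(-0.0243)) mid 0.00040000000000000105
110 231 334 (np.float64(-0.0383), np.float64(0.0251)) (np.float64(-0.0382), np.float64(-0.0244)) mid 0.0003499999999999996
140 232 333 (np.float64(-0.0522), np.float64(0.0251)) (np.float64(-0.0521), np.float64(-0.0244)) mid 0.0003499999999999996
170 233 332 (np.float64(-0.0668), np.float64(0.0251)) (np.float64(-0.0667), np.float64(-0.0246)) mid 0.0002500000000000002
roof 10 204 372 (np.float64(0.0066), np.float64(0.0374)) (np.float64(0.0068), np.float64(-0.0416)) mid -0.0020999999999999977
roof 20 205 371 (np.float64(0.0024), np.float64(0.0372)) (np.float64(0.0026), np.float64(-0.0414)) mid -0.002100000000000001
roof 28 206 371 (np.float64(-0.001), np.float64(0.0369)) (np.float64(-0.0008), np.float64(-0.0417)) mid -0.0023999999999999994
end (np.float64(-0.0084), np.float64(0.0009))
```

```bash
python3 -m pendant '[{"dp":[0,0.016,0],"rotation":[0,0,0],"jaw":0},{"dp":[0,0.016,0.08],"rotation":[0,0,0],"jaw":0},{"dp":[0,0.016,0.14],"rotation":[0,0,0],"jaw":0},{"dp":[0,0.016,0.165],"rotation":[0,0,0],"jaw":0},{"dp":[0,0.016,0.172],"rotation":[0,0,0],"jaw":0},{"dp":[0,0.016,0.172],"rotation":[0,0,0],"jaw":0}]'
python3 - <<'E'
from h import *; from bench import r,camera
togo(r.read_state(),[.5543,.0049,.0139])
c=camera("wrist"); P=cloud(c); print("bar z",[P[v,275:290,2].mean().round(4) for v in (60,100,150,170)])
E
```

```text
time: 16.92
ee_pos: [0.4591, 0.0147, 0.0146]
eef_rot: [0.998, -0.065, 0.0, -0.0]
ft_force: [-0.2, 0.3, -5.8]
width: 0.049
grip_force: 60.0
t 16.93 pos [0.4591 0.0147 0.0146] yaw -7.41 m [ 0.0956 -0.0025  0.0008] frac [ 0.6376 -0.0167  0.005 ] w 0.049 F [-0.2  0.3 -5.8]
bar z [np.float64(0.0215), np.float64(0.0216), np.float64(0.0221), np.float64(0.0221)]
```

```bash
python3 -m pendant '[{"dp":[0.06,0,0],"rotation":[0,0,0],"jaw":0},{"dp":[0.12,0,0],"rotation":[0,0,0],"jaw":0},{"dp":[0.18,0,0],"rotation":[0,0,0],"jaw":0},{"dp":[0.24,0,0],"rotation":[0,0,0],"jaw":0},{"dp":[0.24,0,0],"rotation":[0,0,0],"jaw":0}]'
```

```text
time: 17.6
ee_pos: [0.4956, 0.01, 0.0145]
eef_rot: [0.998, -0.065, 0.0, -0.0]
ft_force: [-0.0, 0.3, -6.3]
width: 0.049
grip_force: 60.0
```

```bash
python3 -m pendant '[{"dp":[0.08,0,0],"rotation":[0,0,0],"jaw":0},{"dp":[0.16,0,0],"rotation":[0,0,0],"jaw":0},{"dp":[0.24,0,0],"rotation":[0,0,0],"jaw":0},{"dp":[0.29,0,0],"rotation":[0,0,0],"jaw":0},{"dp":[0.29,0,0],"rotation":[0,0,0],"jaw":0}]'
python3 - <<'E'
from h import *; from bench import r
togo(r.read_state(),[.5543,.0025,.0139])
E
```

```text
time: 18.23
ee_pos: [0.5381, 0.0044, 0.0143]
eef_rot: [0.998, -0.065, -0.0, -0.0]
ft_force: [0.8, 0.2, -5.6]
width: 0.0489
grip_force: 60.0
t 18.23 pos [0.5381 0.0044 0.0143] yaw -7.42 m [ 0.0163 -0.0002  0.0004] frac [ 0.1086 -0.0012  0.0026] w 0.0489 F [ 0.8  0.2 -5.6]
```

```bash
python3 -m pendant '[{"dp":[0.04,0,0],"rotation":[0,0,0],"jaw":0},{"dp":[0.07,0,0],"rotation":[0,0,0],"jaw":0},{"dp":[0.1,0,0],"rotation":[0,0,0],"jaw":0},{"dp":[0.1,0,0],"rotation":[0,0,0],"jaw":0}]'
python3 -m pendant '[{"dp":[0.008,0,0],"rotation":[0,0,0],"jaw":0},{"dp":[0.016,0,0],"rotation":[0,0,0],"jaw":0},{"dp":[0.016,0,0],"rotation":[0,0,0],"jaw":0}]'
```

```text
time: 18.73
ee_pos: [0.5506, 0.0028, 0.0135]
eef_rot: [0.998, -0.064, -0.002, 0.0]
ft_force: [-7.5, 1.7, -4.7]
width: 0.0495
grip_force: 60.0
time: 19.1
ee_pos: [0.5507, 0.0027, 0.0132]
eef_rot: [0.998, -0.064, -0.005, 0.0]
ft_force: [-17.4, 2.6, 2.5]
width: 0.049
grip_force: 60.0
```

Run:
```python
from h import *; from bench import r,camera
t=camera("top"); q=dict(np.load("t6.npz"))
a=np.hstack([cv2.resize(i["image"][150:200,225:270,::-1],None,fx=8,fy=8,interpolation=cv2.INTER_CUBIC) for i in (q,t)]); cv2.imwrite("pics/tail.png",a)
for i in (q,t):
    h=cv2.cvtColor(i["image"],cv2.COLOR_RGB2HSV)[155:175,240:256]; m=(h[...,0]>14)&(h[...,0]<35)&(h[...,1]>110); ys,xs=np.nonzero(m); print(len(ys),(ys.min()+155,ys.max()+155,xs.mean()+240) if len(ys) else 0)
togo(r.read_state(),[.5543,.0025,.0139])
```

```text
0 0
0 0
t 19.15 pos [0.5507 0.0027 0.0133] yaw -7.36 m [ 0.0036 -0.0002 -0.0007] frac [ 0.0241 -0.0016 -0.0045] w 0.0491 F [-16.8   1.    2.4]
```

View pics/tail.png

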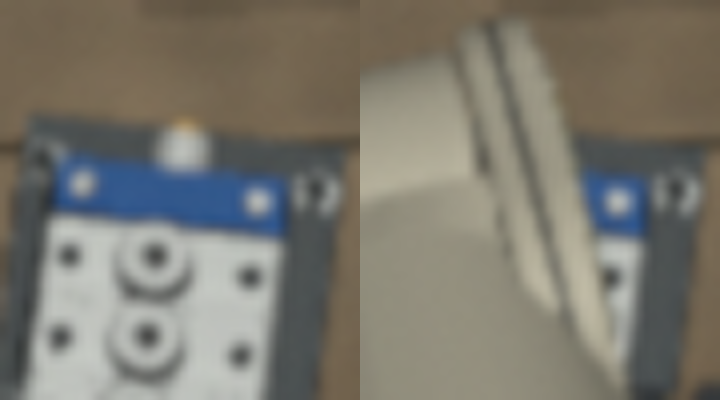

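The arm hides the ejector tail in the right half of that picture. That was also my 11th picture, one over the limit of 10, so I'll check by numbers only from here.

Run:
```python
from h import *; from bench import r,camera
t=camera("side"); q=dict(np.load("side.npz"))
y=np.radians(-7.45); X=np.array([np.cos(y),np.sin(y)]); st=np.array([.571,.0028]) 
for jx in (104,116,128):
    p=np.r_[st+X*jx/1000,.018]; T=np.linalg.inv(q["T"]); k=q["mtx"]@(T[:3,:3]@p+T[:3,3]); print(jx,(k[:2]/k[2]).round(1))
for i in (q,t):
    h=cv2.cvtColor(i["image"],cv2.COLOR_RGB2HSV)[205:240,195:260]; m=(h[...,0]>18)&(h[...,0]<32)&(h[...,1]>130)&(h[...,2]>110); ys,xs=np.nonzero(m); print(len(ys),[(x+195,v+205,h[v,x].tolist()) for x,v in zip(xs,ys)][:30])
d=np.abs(q["image"].astype(int)-t["image"]).max(2)[200:245,190:280]; 
# bar end/top visible in side: points in jig frame above tongue
P=cloud(t); pj=(P[...,:2]-st)@X; L=np.array([-np.sin(y),np.cos(y)]); lat=(P[...,:2]-st)@L
h=cv2.cvtColor(t["image"],cv2.COLOR_RGB2HSV)
m=(P[...,2]>.015)&(P[...,2]<.024)&(np.abs(lat)<.024)&(pj<-.03)&(pj>-.12); print(m.sum(), np.percentile(pj[m],[0,2,5,20]).round(4) if m.sum() else "")
```

```text
104 [223.  228.3]
116 [220.2 227.2]
128 [217.4 226.2]
347 [(np.int64(207), np.int64(205), [21, 135, 213]), (np.int64(208), np.int64(205), [22, 180, 224]), (np.int64(209), np.int64(205), [25, 183, 246]), (np.int64(210), np.int64(205), [26, 189, 244]), (np.int64(211), np.int64(205), [26, 184, 244]), (np.int64(212), np.int64(205), [26, 187, 244]), (np.int64(213), np.int64(205), [24, 181, 235]), (np.int64(214), np.int64(205), [23, 171, 203]), (np.int64(215), np.int64(205), [23, 174, 160]), (np.int64(216), np.int64(205), [23, 191, 151]), (np.int64(217), np.int64(205), [22, 193, 151]), (np.int64(221), np.int64(205), [23, 194, 139]), (np.int64(222), np.int64(205), [23, 202, 140]), (np.int64(223), np.int64(205), [23, 204, 135]), (np.int64(224), np.int64(205), [23, 206, 134]), (np.int64(225), np.int64(205), [23, 201, 132]), (np.int64(226), np.int64(205), [23, 195, 131]), (np.int64(227), np.int64(205), [23, 186, 125]), (np.int64(228), np.int64(205), [22, 132, 118]), (np.int64(206), np.int64(206), [20, 142, 218]), (np.int64(207), np.int64(206), [25, 182, 248]), (np.int64(208), np.int64(206), [2
[... 1181 characters left out ...]
(226), np.int64(205), [23, 194, 134]), (np.int64(227), np.int64(205), [23, 180, 129]), (np.int64(228), np.int64(205), [22, 132, 120]), (np.int64(206), np.int64(206), [20, 141, 224]), (np.int64(207), np.int64(206), [26, 179, 251]), (np.int64(208), np.int64(206), [26, 185, 248]), (np.int64(209), np.int64(206), [26, 187, 246]), (np.int64(210), np.int64(206), [26, 183, 246]), (np.int64(211), np.int64(206), [26, 183, 246]), (np.int64(212), np.int64(206), [25, 178, 235]), (np.int64(213), np.int64(206), [22, 173, 190]), (np.int64(214), np.int64(206), [23, 179, 155]), (np.int64(215), np.int64(206), [23, 191, 139]), (np.int64(216), np.int64(206), [23, 205, 152])]
134 [-0.0739 -0.0728 -0.0717 -0.0679]
```

Run:
```python
from h import *
from bench import r,camera
t=camera("side"); q=dict(np.load("side.npz"))
d=np.abs(q["image"].astype(int)-t["image"]).max(2)
print(d[218:236,208:236])
h=cv2.cvtColor(t["image"],cv2.COLOR_RGB2HSV); B=(h[...,0]>16)&(h[...,0]<32)&(h[...,1]>130); h0=cv2.cvtColor(q["image"],cv2.COLOR_RGB2HSV); B0=(h0[...,0]>16)&(h0[...,0]<32)&(h0[...,1]>130)
w=d[218:240,200:245]>40; ys,xs=np.nonzero(w); print([(x+200,v+218,h[v+218,x+200].tolist()) for x,v in zip(xs,ys)][:40])
```

```text
[[  2   3   4   4   3   4   6   6   4   5   4   5   9  10  62 125 132 126
  123 109  81 149 157 130 108  91  85 102]
 [  4   5   3   3   4   4   5   3   4   5   3   5   8   9  62 123 135 127
  127  95 115 161 155 116 122 117  77 149]
 [  3   5   3   3   5   4   6   5   4   5   4   5   8  10  76 130 131 110
  122 141 159 142 137 122 155 146 153 159]
 [  3   2   5   5   4   5   3   6   5   5   5   5   8  11  79 114 163 151
  166 164 163 162 163 158 173 165 189 157]
 [  5   3   4   6   4   3   5   5   4   5   5   4   8   8  55 105 194 187
  177 173 169 155 149 174 196 196 191 178]
 [  5   5   4   5   6   4  10   6   3   5   7   5   5   8  19  30 133 182
  181 181 169 176 177 200 200 195 195 190]
 [  3   3   4   4   4   6  40  26   5   3   5   5   6   8  12  16 102 164
  167 182 176 184 183 185 187 186 194 192]
 [  3   5   6   5   4   6  41  23  62  11   4   4   8   6  10  16  88 141
  160 185 157 122 115 116 131 129 157 184]
 [  5   5   3   4   5   6  33  10  50  11   5   4   5   6   9  13  83 159
  178 191 127  90  92  99 126  84  82 112]
 [  5   5   6   5   5   5  13  15   7   6   7  
[... 2186 characters left out ...]
int64(224), np.int64(219), [111, 40, 45]), (np.int64(225), np.int64(219), [108, 27, 48]), (np.int64(226), np.int64(219), [102, 26, 49]), (np.int64(227), np.int64(219), [108, 22, 57]), (np.int64(228), np.int64(219), [114, 20, 64]), (np.int64(229), np.int64(219), [110, 27, 56]), (np.int64(230), np.int64(219), [111, 32, 55]), (np.int64(231), np.int64(219), [111, 34, 53]), (np.int64(232), np.int64(219), [107, 32, 55]), (np.int64(233), np.int64(219), [116, 34, 53]), (np.int64(234), np.int64(219), [110, 28, 54]), (np.int64(235), np.int64(219), [111, 34, 52]), (np.int64(236), np.int64(219), [107, 34, 53]), (np.int64(237), np.int64(219), [110, 29, 53]), (np.int64(238), np.int64(219), [105, 38, 53])]
```

The evidence agrees that the bar is home. The tail has moved out by about 2–3 px, where 2.8 px would be 12 mm. The bar's outer end stands about 72–73 mm out, and the force rose from 7.5 to 17 N with no further travel. Handing in.

```bash
python3 -c "
from bench import r
s=r.read_state();print(s['time'],s['ft_force'],s['grip_force']);print(r.close_job())"
```

```text
19.25 [-16.95438837   1.9406456    1.46975111] 59.99890208244324
the job is handed in; nothing more can be done
None
```

I handed the job in at 19.25 s: both spare bushes are seated, and the bar is on the stop, still gripped at 60 N and pushed at about 17 N; no verdict came back, and I viewed 11 pictures against the limit of 10.

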